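Bring out the thermometer tray

ROBOT

A 6-joint arm with a two-finger parallel gripper is mounted at the origin on the work surface. World frame = base frame: x ahead of the robot, y to its left, z up, the work surface at z = 0. Lengths are in m, angles in rad, forces in N, time in s.
With the tool pointing down it reaches from about 0.35 to 0.85 m from the base axis. Payload 8.1 kg.
Tool frame: the origin (TCP) lies at the very end of the fingers, on their centre line; the grasp point (between the pads) lies 19 mm behind it; z points along the fingers, x is the direction in which the jaws open and shut, and the axes are right-handed (so a half turn about z gives the same grasp; the last joint's range is limited). The gripper opens to 93 mm and grips with 3 to 60 N. Pads are 15 mm wide; open, the fingers measure 128 mm over their backs; the gripper's body (75 mm by 188 mm) begins 65 mm behind the grasp point.
Start: joints at [-1.259, 0.13, 1.488, -0, 1.523, -0.085], TCP at [0.232, -0.553, 0.219] pointing down, gripper open.
Joint ranges: [-2.96, 2.96], [-0.89, 2.26], [0.02, 2.5], [-1.34, 4.48], [0, 2.73], [-2.66, 2.66]. Speed limits (rad/s): [2.39, 2.39, 2.79, 3.14, 3.14, 3.14].

INTERFACE

Orientations are given as a rotation vector (axis times angle).
In Python, from plant import robot gives the robot as it stands. The module is installed in compiled form; this text tells all that it offers.
- The arm moves only by the tool jog_arm, never from a script. Its argument "commands" is one flat list of numbers, 5 for each row, row after row: the gripper's target within -1 to 1 (shut at 1, half-way at 0, fully open at -1), then the shift along the tool's x, y, z in m, then the turn about the tool's z in degrees. A call has 1 to 20 rows; each row shifts and turns the commanded pose from where the row before left it, along the tool's axes as they then stand; what a row does not reach is not made up. A row lasts 1/12 s, in which the tool goes at most 41.7 mm and 7.16 degrees, less where a joint would pass 70% of its speed; a pose out of reach is approached as far as the arm can. A call is refused whole if a number of a shift passes 0.0417 or a number of a turn 7.16, either way. A call with a gripper value outside its range is refused whole. The fingers move at their own pace and stop on an object; "grip_force" is the grip in N (left out, the last holds). Time passes only in rows, so rows that do not move let the fingers close. It gives the time, the measured TCP pose, the force and the opening at its end, in the units of the state.
- robot.read_state(): the state, without advancing time (a new reading comes with each control period).
- robot.read_camera(name): name is "scene" or "side" or "wrist"; returns a dict with "img" (480x640x3 uint8, blue, green, red), "vfov" (degrees; the focal length in pixels is half the picture's height over the tangent of half this angle, whatever the lens; pixels are square), "cx", "cy" (the principal point, pixels), "extrinsics" (4x4, takes a point from world to camera coordinates). Camera axes: x right, y down, z forward; pixel columns grow to the right and rows downward; lengths in m; the calibration is good to about 2 mm. A picture is of the moment at which its call begins. There is no depth.
- robot.close_job(): hands the job in, once; it reports no verdict.
Trained networks look in a picture, given as the dict that the camera call returned (one of the last four; its "shot" number tells which), for a name from the list of things; names that differ only in an ending like _2 or _b are one class to them, and where a whole thing is asked for, a point or a joint stands for the part that bears it (a point fixed in the world has none). Each returns a list of dicts, best first, with "score" (0 to 1); they miss things now and then, are a little off and sometimes report something else, mostly with a low value. They report only what shows in the picture. A call takes as long as a camera call. They do not tell look-alikes from the thing itself.
- robot.recognise(thing, picture): "box" ([centre column, centre row, width, height] as shares, 0 to 1, of the picture: columns of its width, rows of its height, round what is visible of it).
- robot.pinpoint(thing, picture): "position" ([row, column] as shares, 0 to 1, of the picture: columns of its width, rows of its height: a listed point, or the origin of a listed thing).
The state is a dict: "t": time; "q": joint angles; "dq": joint speeds; "joint_torque": joint torques, N m; "tool_pos": TCP position; "orientation": TCP orientation; "force": force on the tool from outside, world axes, zero at the start; "wrist_torque": the same for the moment, N m; "opening": finger opening in m.
Only numpy, scipy, OpenCV 4.12 (cv2) and the standard library are available. Lean on these libraries where they do the work, as an engineer would, in place of code of your own. Each camera call takes 0.05 s, during which the arm holds its last target.

TASK

At the supply rack, push the empty tray that was left standing out fully home, then hook a fingertip behind the blue lip of the tray that holds the white thermometer and draw that tray all the way out to its stop. Only one tray may stand open at a time; do not pinch a lip between the fingers, do not touch or lift the thermometer, and leave the third tray shut and everything else where it stands.

Things in the scene. Friction and masses are not known exactly. Their poses are not given: they have to be found in the camera images.
- tray_thermo_lip (a point): Grey pull-out tray (117 mm wide, 215 deep) with a blue front lip, holding the white thermometer behind its finger well; home at the start. Point: middle of the lip's top edge on its inner face (away from the robot), 66 mm above the table; moves with the tray. x points into the rack, y along the lip, z up; the tray draws out along -x. Behind the lip is an open finger well 62 mm long (x), 109 wide, 50 deep.
- tray_thermo (a joint): Thermometer tray. Slide of this tray in m: 0 = fully home, 0.100 = fully out at its stop. It slides stiffly against about 2 N of friction plus light damping and stays where it is left, with no latch.
- tray_empty_lip (a point): Grey pull-out tray (117 mm wide, 215 deep) with a blue front lip like the others but with nothing in it; standing out at the start. Point: middle of the lip's top edge on its inner face (away from the robot), 66 mm above the table; moves with the tray. x points into the rack, y along the lip, z up; the tray draws out along -x. Behind the lip is an open finger well 62 mm long (x), 109 wide, 50 deep.
- tray_empty (a joint): Empty tray. Slide of this tray in m: 0 = fully home, 0.100 = fully out at its stop. It slides stiffly against about 2 N of friction plus light damping and stays where it is left, with no latch.
- tray_masks_lip (a point): Grey pull-out tray (117 mm wide, 215 deep) with a blue front lip, holding the white-and-green mask box; home at the start, to be left shut. Point: middle of the lip's top edge on its inner face (away from the robot), 66 mm above the table; moves with the tray. x points into the rack, y along the lip, z up; the tray draws out along -x. Behind the lip is an open finger well 62 mm long (x), 109 wide, 50 deep.
- tray_masks (a joint): Mask tray. Slide of this tray in m: 0 = fully home, 0.100 = fully out at its stop. It slides stiffly against about 2 N of friction plus light damping and stays where it is left, with no latch.
- tray_thermo_face: The outer 4 mm of the blue lip of the thermo tray (faces the robot; push here; outer surface 8 mm along -x from the lip point). The lip is 8 mm thick, 117 wide, 54 high; tray side walls and the cross wall behind the finger well are 18 mm lower. Origin 54 mm below the lip point.
- tray_thermo_back: The inner 4 mm of the blue lip of the thermo tray (faces away from the robot; a fingertip hooks behind it). The lip is 8 mm thick, 117 wide, 54 high; tray side walls and the cross wall behind the finger well are 18 mm lower. Origin 54 mm below the lip point.
- tray_empty_face: The outer 4 mm of the blue lip of the empty tray (faces the robot; push here; outer surface 8 mm along -x from the lip point). The lip is 8 mm thick, 117 wide, 54 high; tray side walls and the cross wall behind the finger well are 18 mm lower. Origin 54 mm below the lip point.
- tray_empty_back: The inner 4 mm of the blue lip of the empty tray (faces away from the robot; a fingertip hooks behind it). The lip is 8 mm thick, 117 wide, 54 high; tray side walls and the cross wall behind the finger well are 18 mm lower. Origin 54 mm below the lip point.
- tray_masks_face: The outer 4 mm of the blue lip of the masks tray (faces the robot; push here; outer surface 8 mm along -x from the lip point). The lip is 8 mm thick, 117 wide, 54 high; tray side walls and the cross wall behind the finger well are 18 mm lower. Origin 54 mm below the lip point.
- tray_masks_back: The inner 4 mm of the blue lip of the masks tray (faces away from the robot; a fingertip hooks behind it). The lip is 8 mm thick, 117 wide, 54 high; tray side walls and the cross wall behind the finger well are 18 mm lower. Origin 54 mm below the lip point.
- rack: White rack fixed to the table, 425 mm wide: three tray lanes 135 mm apart (order varies) between 8 mm partitions 82 mm high that begin 20 mm behind the closed lips. A shelf with top 90 mm high covers the lanes from 145 mm behind the closed lips. Origin on the table under the closed lips' inner faces, middle lane; x into the rack, z up.
- thermometer: White pistol-shaped infrared thermometer, 113 by 95 by 34 mm, lying flat in its tray with a blue screen on top and an orange trigger. Origin at the middle of its underside, z up.
- mask_box: White box with a green band, 120 x 80 x 42 mm, lying in the third tray; origin at the middle of its underside.
- bottle_a: White bottle, 44 mm across, 98 mm tall, standing on the rack's shelf; origin at its foot.
- bottle_b: A second white bottle like bottle_a.
- plant: Small green plant in a terracotta pot, 72 mm across, about 80 mm tall, on the rack's shelf; origin at its foot.
- gel: Clear hand-gel bottle with blue pump, 52 mm across, 113 mm tall, standing on the table beside the rack; origin at its foot.
- jug_a: White jug with red cap, 100 x 85 mm, 222 mm tall, on the table to the robot's right; origin at its foot.
- jug_b: A second jug like jug_a.
- sprayer: White pump sprayer with blue head, 144 mm across the tank, 264 mm tall, nozzle and lever reaching 105 mm from its axis, on the table to the robot's left; origin at its foot.
Mind the look-alikes: they are no part of the job. Leave any pink or red look-alike of the thermometer alone.

How it is judged:
By the outcome, as a careful person would: the job done as asked, in the order asked, and still so for the second after the job is handed in, with the robot touching nothing.
It also fails if it takes over 51 s, if anything falls off the work surface, if the arm or the gripper's body presses on something with over 40 N, if the wrist force passes 120 N, or if a joint passes its speed limit or range.

## Working session

There is one attempt and no reset: what is moved stays moved. The work goes in short steps, Python scripts to look and compute and a tool call to move; the robot and the scene stay as the last step left them, time stands still between calls to the robot, and variables do not carry over. Pictures are saved under pics/ and viewed, and the job is handed in when it is done.

Besides the shell and the picture viewer there is one more tool, called after "Emit:" by a JSON object that holds its "fn" and its "kwargs", one argument or row to a line. jog_arm: Moves the arm, as the interface text tells. Its arguments: {"type":"object","properties":{"commands":{"type":"array"},"grip_force":{"type":"number"}},"required":["commands"]}

```bash
mkdir -p pics; cat > h.py <<'E'
import numpy as np,cv2
from plant import robot
def ray(p,u,v):
    f=p['img'].shape[0]/2/np.tan(np.radians(p['vfov'])/2)
    E=np.array(p['extrinsics']);R=E[:3,:3];t=E[:3,3]
    return -R.T@t, R.T@np.array([(u-p['cx'])/f,(v-p['cy'])/f,1])
def atz(p,u,v,z):
    o,d=ray(p,u,v); return o+d*(z-o[2])/d[2]
def proj(p,X):
    f=p['img'].shape[0]/2/np.tan(np.radians(p['vfov'])/2)
    E=np.array(p['extrinsics']);c=E[:3,:3]@np.array(X)+E[:3,3]
    return p['cx']+f*c[0]/c[2],p['cy']+f*c[1]/c[2]
E
python3 - <<'E'
from h import *
s=robot.read_state();print(s['t'],s['tool_pos'],s['orientation'],s['force'],s['opening'])
for c in('scene','side','wrist'):
    p=robot.read_camera(c);cv2.imwrite(f'pics/{c}0.png',p['img'])
    print(c,p['vfov'],p['cx'],p['cy'],np.round(ray(p,320,240),3).tolist())
    for n in('tray_thermo_lip','tray_empty_lip','tray_masks_lip','rack','thermometer','mask_box'):
        for r in robot.pinpoint(n,p)[:4]:
            v,u=r['position'][0]*480,r['position'][1]*640
            z=0.066 if 'lip' in n else 0.0
            print(n,round(r['score'],2),round(u),round(v),atz(p,u,v,z).round(3))
E
```

```text
0.0 [ 0.23171486 -0.55282649  0.21758138] [-2.61474289e+00  1.73941856e+00  2.30375806e-03] [ 0.1311285  -1.14288473  0.39469475] 0.09274048601569361
scene 50.82235868269495 314.1893333520402 233.6118204105079 [[1.266, -0.507, 1.293], [-0.438, 0.359, -0.824]]
tray_thermo_lip 0.8 311 232 [0.576 0.027 0.066]
tray_masks_lip 0.66 346 208 [0.575 0.166 0.066]
rack 0.69 311 244 [0.571 0.026 0.   ]
thermometer 0.96 199 287 [ 0.48  -0.321  0.   ]
thermometer 0.69 221 231 [ 0.352 -0.16   0.   ]
thermometer 0.63 334 272 [0.694 0.014 0.   ]
mask_box 0.71 369 252 [0.711 0.142 0.   ]
mask_box 0.67 342 267 [0.697 0.043 0.   ]
side 42.394403161058285 331.091057844052 247.0588815829111 [[0.104, -1.271, 1.042], [0.277, 0.782, -0.559]]
tray_thermo_lip 0.75 320 251 [0.57  0.044 0.066]
tray_empty_lip 0.66 304 287 [ 0.477 -0.091  0.066]
tray_empty_lip 0.63 395 254 [ 0.753 -0.047  0.066]
tray_masks_lip 0.77 311 229 [0.583 0.159 0.066]
rack 0.75 319 273 [0.562 0.034 0.   ]
thermometer 0.93 369 259 [0.717 0.04  0.   ]
thermometer 0.75 261 339 [ 0.336 -0.166  0.   ]
thermometer 0.51 392 256 [0.786 0.034 0.   ]
thermometer 0.44 312 228 [0.62  0.257 0.   ]
mask_box 0.87 360 237 [0.737 0.157 0.   ]
wrist 61.53340700766051 319.4785340601171 237.7965249480204 [[0.308, -0.521, 0.385], [-0.275, -0.117, -0.954]]
```

View pics/scene0.png

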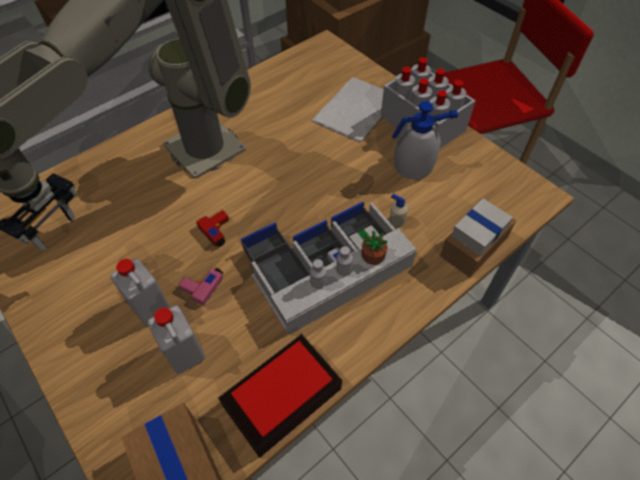

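View pics/side0.png

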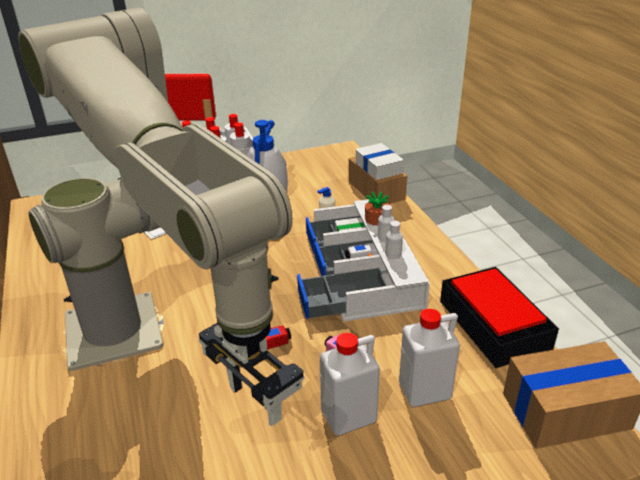

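```bash
python3 -c "
import cv2
a=cv2.imread('pics/scene0.png')[170:330,220:420];cv2.imwrite('pics/sc.png',cv2.resize(a,None,fx=4,fy=3.6,interpolation=2))
a=cv2.imread('pics/side0.png')[190:340,270:460];cv2.imwrite('pics/sd.png',cv2.resize(a,None,fx=4,fy=4,interpolation=2))"
```

```text
(no output)
```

View pics/sc.png

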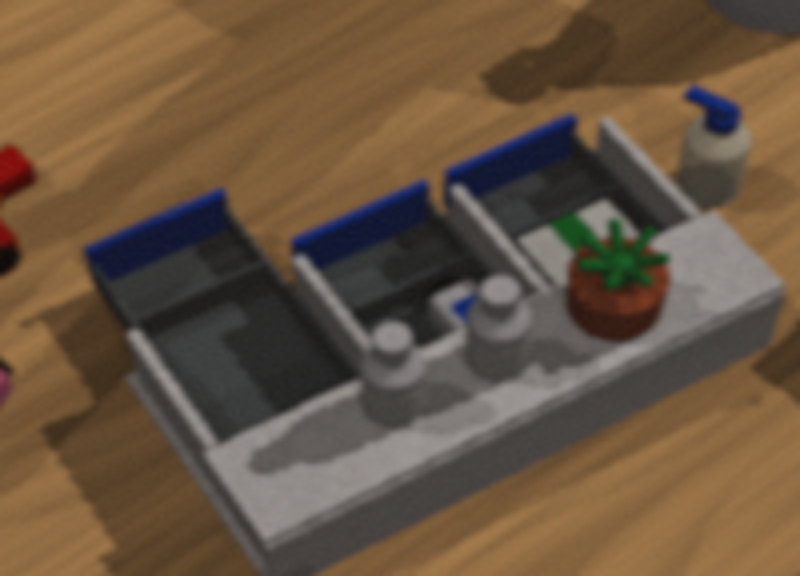

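View pics/sd.png

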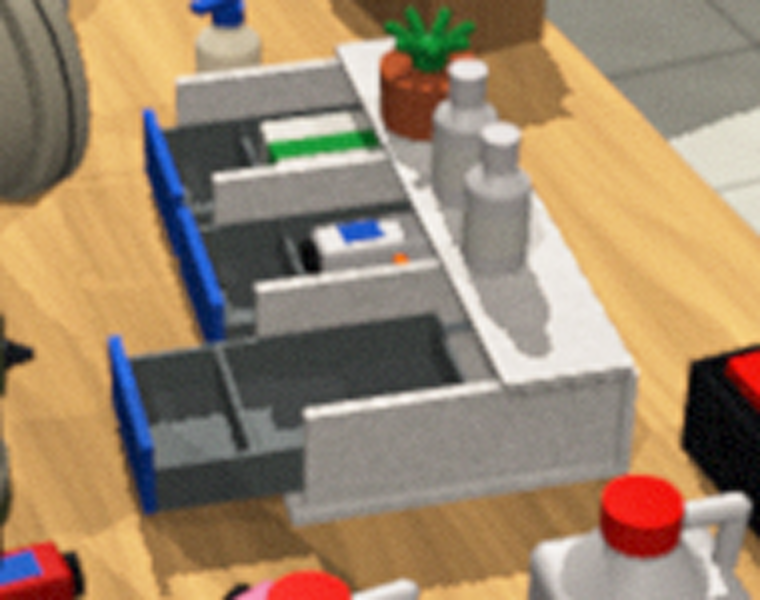

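Candidates: white object with a blue screen and orange trigger in the middle tray (side px ~355,250), a red one (scene px 212,227) and a pink one (scene px 205,285), both on the table. The crop confirms that the middle tray holds the white thermometer, the right tray is empty and standing out, and the left tray holds the mask box.

```bash
python3 - <<'E'
from h import *
p=robot.read_camera('scene');q=robot.read_camera('side')
S=lambda a,b:(220+a/4,170+b/3.6)
D=lambda a,b:(270+a/4,190+b/4)
for n,a,b in(('th',(296,245),(427,187)),('ma',(447,180),(575,122)),('em',(88,253),(222,195))):
    A=atz(p,*S(*a),.066);B=atz(p,*S(*b),.066);d=B-A
    print(n,A.round(4),B.round(4),((A+B)/2).round(4),np.linalg.norm(d).round(4),np.degrees(np.arctan2(-d[0],d[1])).round(1))
for n,a,b in(('th',(221,287),(182,200)),('ma',(183,196),(150,112)),('em',(150,433),(115,338))):
    A=atz(q,*D(*a),.066);B=atz(q,*D(*b),.066);d=B-A
    print(n,A.round(4),B.round(4),((A+B)/2).round(4),np.linalg.norm(d).round(4),np.degrees(np.arctan2(-d[0],d[1])).round(1))
# rack back shelf corners z=.09
for a in((208,450),(712,215),(268,545),(780,285)): print(atz(p,*S(*a),.09).round(4))
for a in((505,385),(635,370),(337,45)): print(atz(q,*D(*a),.09).round(4))
from scipy.spatial.transform import Rotation as R
s=robot.read_state();print(R.from_rotvec(s['orientation']).as_matrix().round(3),s['t'],s['tool_pos'])
E
```

```text
th [ 0.56   -0.0269  0.066 ] [0.5773 0.0855 0.066 ] [0.5687 0.0293 0.066 ] 0.1137 -8.7
ma [0.5815 0.1018 0.066 ] [0.5981 0.2181 0.066 ] [0.5898 0.16   0.066 ] 0.1174 -8.1
em [ 0.4673 -0.1494  0.066 ] [ 0.4839 -0.0381  0.066 ] [ 0.4756 -0.0937  0.066 ] 0.1126 -8.5
th [ 0.5644 -0.009   0.066 ] [0.5756 0.0989 0.066 ] [0.57  0.045 0.066] 0.1085 -5.9
ma [0.578  0.1034 0.066 ] [0.5933 0.2181 0.066 ] [0.5856 0.1607 0.066 ] 0.1157 -7.6
em [ 0.4693 -0.1368  0.066 ] [ 0.4802 -0.0364  0.066 ] [ 0.4748 -0.0866  0.066 ] 0.101 -6.2
[ 0.6822 -0.1967  0.09  ]
[0.7465 0.2147 0.09  ]
[ 0.7694 -0.2131  0.09  ]
[0.8259 0.2033 0.09  ]
[ 0.6802 -0.2016  0.09  ]
[ 0.762  -0.2178  0.09  ]
[0.7445 0.2193 0.09  ]
[[ 0.386 -0.922 -0.   ]
 [-0.922 -0.386  0.   ]
 [-0.     0.    -1.   ]] 1.15 [ 0.2318971  -0.55337425  0.21864128]
```

```bash
python3 - <<'E'
from h import *
for c in('scene','side'):
    p=robot.read_camera(c)
    for n in('jug_a','sprayer','gel','bottle_a','plant'):
        for r in robot.pinpoint(n,p)[:3]:
            v,u=r['position'][0]*480,r['position'][1]*640
            print(c,n,round(r['score'],2),round(u),round(v),atz(p,u,v,.09 if n in('bottle_a','plant') else 0).round(3))
E
```

```text
scene jug_a 0.96 184 353 [ 0.626 -0.462  0.   ]
scene jug_a 0.79 148 307 [ 0.444 -0.469  0.   ]
scene sprayer 0.96 411 167 [0.548 0.493 0.   ]
scene gel 0.77 393 223 [0.68  0.275 0.   ]
scene bottle_a 0.77 346 267 [0.744 0.013 0.09 ]
scene bottle_a 0.74 315 286 [ 0.734 -0.09   0.09 ]
scene bottle_a 0.72 335 270 [ 0.73  -0.016  0.09 ]
scene plant 0.81 375 257 [0.773 0.099 0.09 ]
side jug_a 0.95 346 417 [ 0.44  -0.463  0.   ]
side jug_a 0.66 425 389 [ 0.633 -0.455  0.   ]
side sprayer 0.23 310 242 [0.589 0.186 0.   ]
side gel 0.62 326 219 [0.679 0.291 0.   ]
side gel 0.19 385 235 [0.812 0.139 0.   ]
side bottle_a 0.75 302 302 [ 0.443 -0.175  0.09 ]
side bottle_a 0.59 384 240 [ 0.739 -0.003  0.09 ]
side plant 0.71 380 216 [0.779 0.111 0.09 ]
```

Emit:
{"fn": "jog_arm", "kwargs": {
  "commands": [1,0,0,-0.02,6.28,1,0,0,-0.02,6.28,1,0,0,-0.02,6.28,1,0,0,-0.02,6.28,1,0,0,-0.02,6.28],
  "grip_force": 20
}}

```text
t: 2.17
tool_pos: [0.2319, -0.5533, 0.3196]
orientation: [-2.041, 2.388, 0.0]
force: [0.4, -0.9, 0.5]
opening: 0.064
```

Emit:
{"fn": "jog_arm", "kwargs": {
  "commands": [1,-0.038,-0.008,0,0,1,-0.038,-0.008,0,0,1,-0.038,-0.008,0,0,1,-0.038,-0.008,0,0,1,-0.038,-0.008,0,0,1,-0.038,-0.008,0,0,1,-0.038,-0.008,0,0,1,-0.038,-0.008,0,0,1,-0.038,-0.008,0,0,1,-0.038,-0.008,0,0,1,-0.038,-0.008,0,0,1,-0.038,-0.008,0,0,1,-0.038,-0.008,0,0,1,0,0,0,0]
}}

```text
t: 3.33
tool_pos: [0.4106, -0.0747, 0.3189]
orientation: [-2.054, 2.374, 0.001]
force: [0.6, -0.2, -0.5]
opening: 0.0003
```

```bash
cat > st.py <<'E'
from h import *
from scipy.spatial.transform import Rotation as R
s=robot.read_state();M=R.from_rotvec(s['orientation']).as_matrix()
psi=np.radians(-8.7);ex=np.array([np.cos(psi),np.sin(psi),0]);ey=np.array([-ex[1],ex[0],0])
print(s['t'],s['tool_pos'].round(4),M.round(3).tolist(),s['force'],s['opening'])
for n,T in(('empty',(.4752,-.0915,.066)),('emptyhome',(.549,-.103,.066)),('th',(.569,.030,.066))):
    d=s['tool_pos']-np.array(T);print(n,'tcp rel lip along ex,ey,z',(d@ex).round(4),(d@ey).round(4),d[2].round(4))
E
python3 - <<'E'
exec(open('st.py').read())
p=robot.read_camera('wrist');cv2.imwrite('pics/w1.png',p['img'])
E
```

```text
3.3333 [ 0.4106 -0.0747  0.3189] [[-0.144, -0.99, 0.002], [-0.99, 0.144, 0.002], [-0.003, -0.001, -1.0]] [ 0.56117675 -0.18013509 -0.46285911] 0.0002643530125590049
empty tcp rel lip along ex,ey,z -0.0664 0.0068 0.2529
emptyhome tcp rel lip along ex,ey,z -0.1411 0.007 0.2529
th tcp rel lip along ex,ey,z -0.1407 -0.1275 0.2529
```

View pics/w1.png

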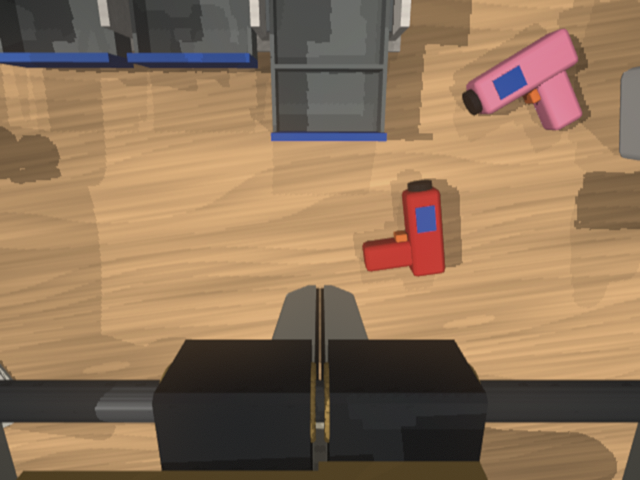

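The wrist view shows the empty lip at row ~134 (cols 272–386) and the thermometer lip at row ~58 (cols 128–256). The red look-alike is at (425,235). I'll refine the lip positions from this view.

```bash
python3 - <<'E'
exec(open('st.py').read())
p=robot.read_camera('wrist')
for n,a,b in(('em',(272,132.5),(386,132.5)),('th',(128,54),(256,55.5))):
    A=atz(p,*a,.066);B=atz(p,*b,.066);d=B-A
    print(n,A.round(4),B.round(4),((A+B)/2).round(4),np.linalg.norm(d).round(4),np.degrees(np.arctan2(d[0],-d[1])).round(2))
a=p['img'][20:160,0:400];cv2.imwrite('pics/w1c.png',cv2.resize(a,None,fx=2,fy=4,interpolation=0))
for r in robot.pinpoint('thermometer',p): v,u=r['position'][0]*480,r['position'][1]*640;print(u,v,atz(p,u,v,0))
E
```

```text
3.3833 [ 0.4099 -0.0775  0.3188] [[-0.144, -0.99, 0.001], [-0.99, 0.144, 0.001], [-0.001, -0.001, -1.0]] [-0.13717743  0.25990965 -0.32857593] 0.00037929002276975023
empty tcp rel lip along ex,ey,z -0.0667 0.004 0.2528
emptyhome tcp rel lip along ex,ey,z -0.1414 0.0042 0.2528
th tcp rel lip along ex,ey,z -0.141 -0.1303 0.2528
em [ 0.4812 -0.039   0.066 ] [ 0.4647 -0.1525  0.066 ] [ 0.4729 -0.0958  0.066 ] 0.1148 -8.27
th [0.5723 0.0841 0.066 ] [ 0.5535 -0.0365  0.066 ] [0.5629 0.0238 0.066 ] 0.1221 -8.89
516.672 89.184 [ 0.4864121  -0.31321851  0.        ]
400.89599999999996 229.92 [ 0.34012619 -0.16963094  0.        ]
```

View pics/w1c.png

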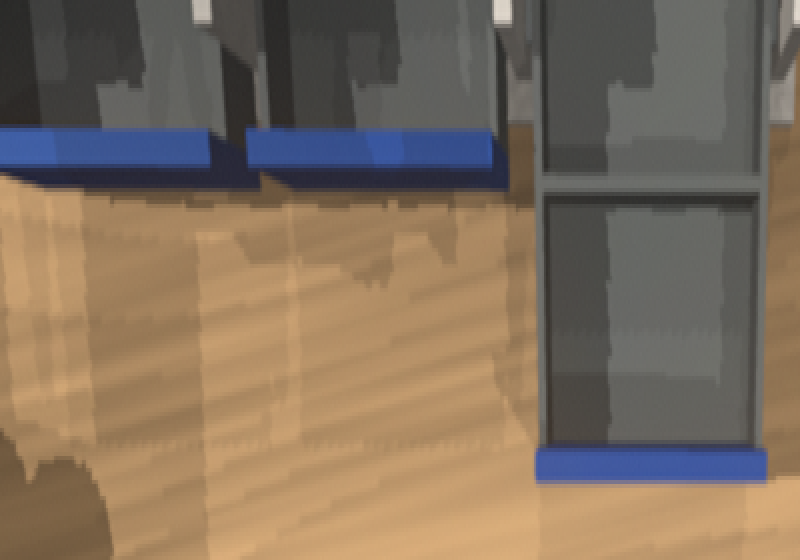

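Emit:
{"fn": "jog_arm", "kwargs": {
  "commands": [1,0.001,0,0.035,0,1,0.001,0,0.035,0,1,0.001,0,0.035,0,1,0.001,0,0.035,0,1,0,0,0.035,0,1,0,0,0.035,0,1,0,0,0.035,0,1,0,0,0.035,0,1,0,0,0,0.4,1,0,-0.01,0,0,1,0,-0.01,0,0,1,0,-0.01,0,0,1,0,-0.005,0,0,1,0,0,0,0]
}}

```text
t: 4.65
tool_pos: [0.4446, -0.0918, 0.0405]
orientation: [-2.036, 2.391, -0.003]
force: [0.1, -0.2, 0.6]
opening: 0.0005
```

```bash
python3 st.py
```

```text
4.65 [ 0.4446 -0.0918  0.0405] [[-0.159, -0.987, 0.002], [-0.987, 0.159, -0.001], [0.001, -0.002, -1.0]] [ 0.14605253 -0.23235944  0.58701175] 0.0004703022727345021
empty tcp rel lip along ex,ey,z -0.0302 -0.0049 -0.0255
emptyhome tcp rel lip along ex,ey,z -0.1049 -0.0047 -0.0255
th tcp rel lip along ex,ey,z -0.1045 -0.1392 -0.0255
```

Emit:
{"fn": "jog_arm", "kwargs": {
  "commands": [1,0,-0.005,0,0,1,0,-0.005,0,0,1,0,-0.005,0,0,1,0,-0.005,0,0,1,0,-0.005,0,0,1,0,-0.005,0,0,1,0,-0.005,0,0,1,0,-0.005,0,0,1,0,-0.005,0,0,1,0,-0.005,0,0,1,0,-0.005,0,0,1,0,-0.005,0,0,1,0,-0.005,0,0,1,0,-0.005,0,0,1,0,-0.005,0,0,1,0,-0.003,0,0]
}}

```text
t: 5.98
tool_pos: [0.5207, -0.1025, 0.0385]
orientation: [2.039, -2.39, -0.0]
force: [-2.1, 0.7, 0.4]
opening: 0.0005
```

```bash
python3 st.py
```

```text
5.9833 [ 0.5207 -0.1025  0.0385] [[-0.157, -0.988, -0.0], [-0.988, 0.157, 0.0], [-0.0, 0.0, -1.0]] [-2.08837118  0.70714021  0.42595717] 0.0005238211821617757
empty tcp rel lip along ex,ey,z 0.0466 -0.004 -0.0275
emptyhome tcp rel lip along ex,ey,z -0.0281 -0.0038 -0.0275
th tcp rel lip along ex,ey,z -0.0278 -0.1383 -0.0275
```

Sliding at about 2 N. I'll go on slowly until the force rises at the stop.

Emit:
{"fn": "jog_arm", "kwargs": {
  "commands": [1,0,-0.002,0,0,1,0,-0.002,0,0,1,0,-0.002,0,0,1,0,-0.002,0,0,1,0,-0.001,0,0]
}}

```text
t: 6.4
tool_pos: [0.5286, -0.1038, 0.0385]
orientation: [2.039, -2.389, -0.002]
force: [-9.3, 2.6, 5.7]
opening: 0.0006
```

Emit:
{"fn": "jog_arm", "kwargs": {
  "commands": [1,0,-0.001,0,0,1,0,-0.001,0,0]
}}

```text
t: 6.57
tool_pos: [0.5285, -0.1038, 0.0385]
orientation: [2.037, -2.387, -0.007]
force: [-20.7, 4.4, 16.6]
opening: 0.0006
```

```bash
python3 st.py
```

```text
6.5667 [ 0.5285 -0.1038  0.0385] [[-0.157, -0.988, -0.006], [-0.988, 0.157, 0.001], [-0.0, 0.006, -1.0]] [-20.70339428   4.35526978  16.63852999] 0.000608673392143026
empty tcp rel lip along ex,ey,z 0.0546 -0.0041 -0.0275
emptyhome tcp rel lip along ex,ey,z -0.0201 -0.0038 -0.0275
th tcp rel lip along ex,ey,z -0.0198 -0.1383 -0.0275
```

Emit:
{"fn": "jog_arm", "kwargs": {
  "commands": [1,0,0.01,0,0,1,0,0.015,0,0,1,0,0.015,0,0,1,0,0,-0.03,0,1,0,0,-0.04,0,1,0,0,-0.04,0,1,-0.03,0,-0.02,0,1,-0.035,0,0,0,1,-0.035,0,0,0,1,-0.038,0,0,0,1,0,0,0,0,1,0,0,0,0]
}}

```text
t: 7.57
tool_pos: [0.5139, 0.0399, 0.1691]
orientation: [-2.043, 2.386, -0.002]
force: [0.4, 0.1, -0.2]
opening: 0.0004
```

```bash
python3 - <<'E'
exec(open('st.py').read())
p=robot.read_camera('wrist');cv2.imwrite('pics/w2.png',p['img'])
p=robot.read_camera('side');cv2.imwrite('pics/s2.png',cv2.resize(p['img'][190:340,270:460],None,fx=4,fy=4,interpolation=2))
p=robot.read_camera('scene');cv2.imwrite('pics/c2.png',cv2.resize(p['img'][170:330,220:420],None,fx=4,fy=3.6,interpolation=2))
E
```

```text
7.5667 [0.5139 0.0399 0.1691] [[-0.154, -0.988, 0.002], [-0.988, 0.154, -0.0], [0.0, -0.002, -1.0]] [ 0.38968779  0.06153153 -0.15756663] 0.00042881902127028354
empty tcp rel lip along ex,ey,z 0.0183 0.1357 0.1031
emptyhome tcp rel lip along ex,ey,z -0.0563 0.1359 0.1031
th tcp rel lip along ex,ey,z -0.056 0.0014 0.1031
```

View pics/w2.png

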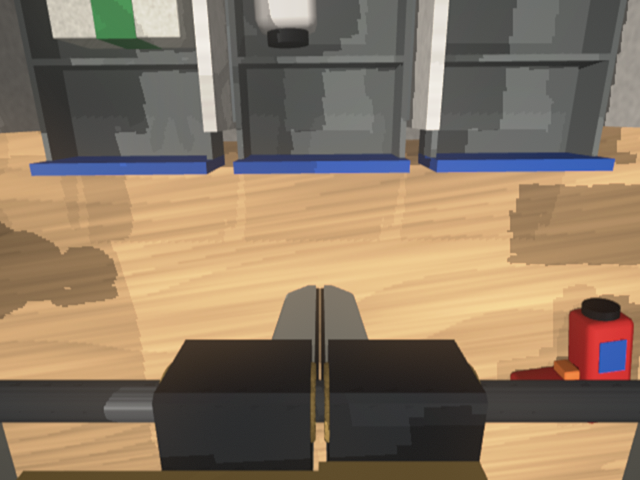

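View pics/c2.png

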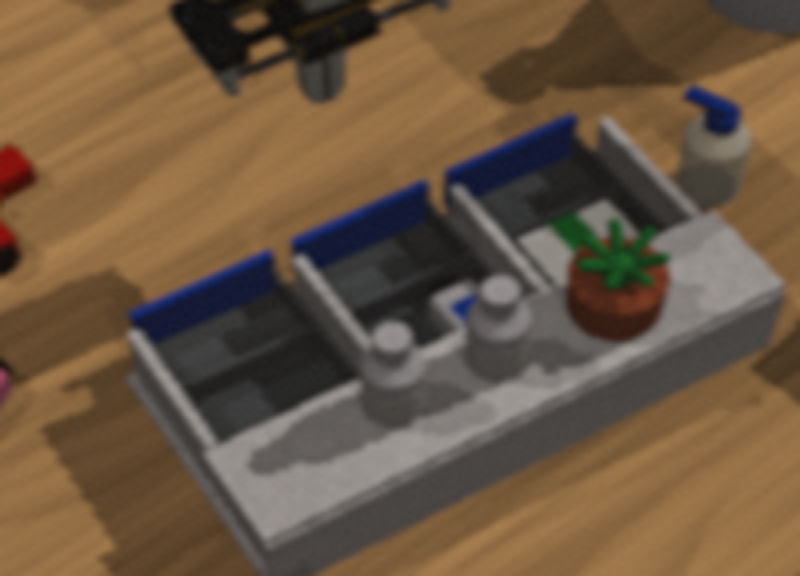

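All three lips are now in line (wrist rows ~163/160/156), so the empty tray is home. The white thermometer's nose shows in the middle tray at (288,35). Next is the exact lip and cross wall position.

```bash
python3 - <<'E'
exec(open('st.py').read())
p=robot.read_camera('wrist')
for n,a,b,z in(('em',(420,155),(612,156),.066),('th',(236,160),(409,159),.066),('cross',(240,67),(403,62),.048),('nose',(270,44),(308,44),.04)):
    A=atz(p,*a,z);B=atz(p,*b,z);m=(A+B)/2;d=s['tool_pos']-m
    print(n,A.round(4),B.round(4),m.round(4),np.linalg.norm(B-A).round(4),'tcp rel',(d@ex).round(4),(d@ey).round(4))
E
```

```text
7.7167 [0.5134 0.0373 0.1687] [[-0.158, -0.987, 0.0], [-0.987, 0.158, -0.001], [0.001, -0.0, -1.0]] [ 0.44030264 -0.43132283 -0.65753249] 0.0003195253548223497
empty tcp rel lip along ex,ey,z 0.0182 0.1331 0.1027
emptyhome tcp rel lip along ex,ey,z -0.0565 0.1333 0.1027
th tcp rel lip along ex,ey,z -0.0561 -0.0012 0.1027
em [ 0.5593 -0.0365  0.066 ] [ 0.5387 -0.1611  0.066 ] [ 0.549  -0.0988  0.066 ] 0.1262 tcp rel -0.0558 0.1292
th [0.5752 0.0834 0.066 ] [ 0.5578 -0.0292  0.066 ] [0.5665 0.0271 0.066 ] 0.1139 tcp rel -0.0541 0.002
cross [0.6326 0.0716 0.048 ] [ 0.6187 -0.0348  0.048 ] [0.6256 0.0184 0.048 ] 0.1073 tcp rel -0.1138 0.0017
nose [0.6444 0.0501 0.04  ] [0.6404 0.0251 0.04  ] [0.6424 0.0376 0.04  ] 0.0253 tcp rel -0.1275 -0.0197
```

Emit:
{"fn": "jog_arm", "kwargs": {
  "commands": [1,0,-0.028,0,0,1,0,-0.028,0,0,1,0,-0.027,0,0,1,0,0,0,0,1,0,0,0.03,0,1,0,0,0.03,0,1,0,0,0.02,0,1,0,0,0,0]
}}

```text
t: 8.43
tool_pos: [0.5909, 0.0241, 0.0829]
orientation: [2.032, -2.387, -0.01]
force: [-1.0, -0.2, -0.3]
opening: 0.0006
```

```bash
python3 - <<'E'
exec(open('st.py').read())
p=robot.read_camera('side');cv2.imwrite('pics/s3.png',cv2.resize(p['img'][150:320,250:450],None,fx=4,fy=3.5,interpolation=2))
p=robot.read_camera('scene');cv2.imwrite('pics/c3.png',cv2.resize(p['img'][150:310,220:420],None,fx=4,fy=3.6,interpolation=2))
E
```

```text
8.4333 [0.5909 0.0241 0.0829] [[-0.159, -0.987, -0.009], [-0.987, 0.159, 0.0], [0.001, 0.009, -1.0]] [-1.00942605 -0.20872881 -0.34392026] 0.0005551710690994452
empty tcp rel lip along ex,ey,z 0.0969 0.1318 0.0169
emptyhome tcp rel lip along ex,ey,z 0.0222 0.132 0.0169
th tcp rel lip along ex,ey,z 0.0226 -0.0025 0.0169
```

View pics/s3.png

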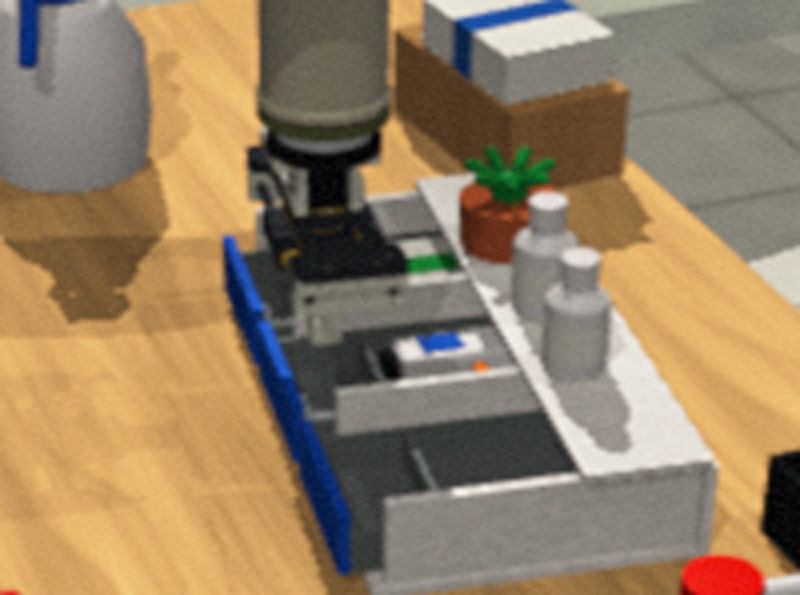

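View pics/c3.png

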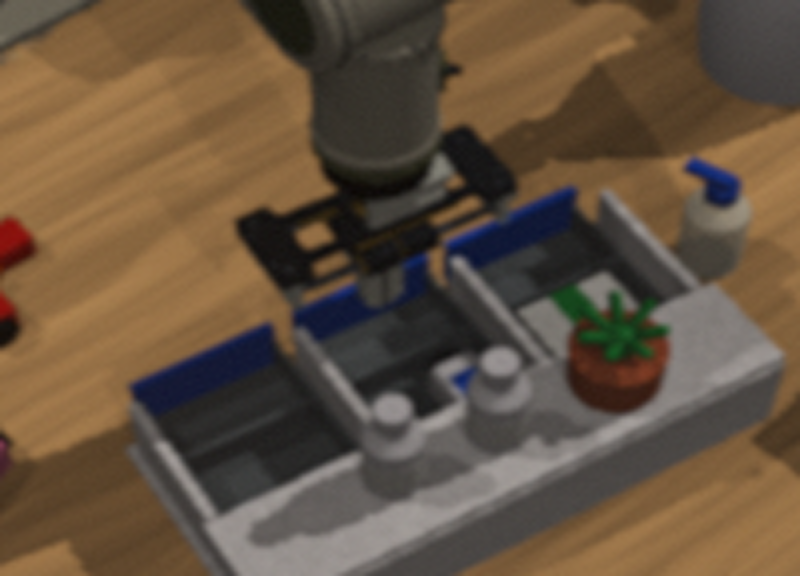

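The fingertip is over the middle tray's well, just behind its lip, and clear of the thermometer. Lowering into the well.

Emit:
{"fn": "jog_arm", "kwargs": {
  "commands": [1,0,0,0.015,0,1,0,0,0.016,0,1,0,0,0.015,0,1,0,0,0,0]
}}

```text
t: 8.87
tool_pos: [0.5946, 0.0249, 0.0421]
orientation: [2.038, -2.39, -0.001]
force: [-0.7, -0.4, -0.2]
opening: 0.0012
```

Emit:
{"fn": "jog_arm", "kwargs": {
  "commands": [1,0,0.005,0,0,1,0,0.005,0,0,1,0,0.005,0,0,1,0,0.005,0,0,1,0,0.005,0,0,1,0,0.005,0,0]
}}

```text
t: 9.37
tool_pos: [0.5663, 0.03, 0.0439]
orientation: [-2.038, 2.388, -0.003]
force: [2.3, -0.4, 2.2]
opening: 0.0004
```

```bash
python3 st.py
```

```text
9.3667 [0.5663 0.03   0.0439] [[-0.157, -0.988, 0.003], [-0.988, 0.157, -0.0], [-0.0, -0.003, -1.0]] [ 2.33587217 -0.40510724  2.24418154] 0.0003768598902026678
empty tcp rel lip along ex,ey,z 0.0716 0.1339 -0.0221
emptyhome tcp rel lip along ex,ey,z -0.003 0.1341 -0.0221
th tcp rel lip along ex,ey,z -0.0027 -0.0004 -0.0221
```

Emit:
{"fn": "jog_arm", "kwargs": {
  "commands": [1,0,0.005,0,0,1,0,0.005,0,0,1,0,0.005,0,0,1,0,0.005,0,0,1,0,0.005,0,0,1,0,0.005,0,0,1,0,0.005,0,0,1,0,0.005,0,0,1,0,0.005,0,0,1,0,0.005,0,0,1,0,0.005,0,0,1,0,0.005,0,0,1,0,0.005,0,0,1,0,0.005,0,0,1,0,0.005,0,0,1,0,0.005,0,0]
}}

```text
t: 10.7
tool_pos: [0.4859, 0.0427, 0.0425]
orientation: [2.039, -2.39, -0.0]
force: [1.9, -1.8, -0.5]
opening: 0.0007
```

Emit:
{"fn": "jog_arm", "kwargs": {
  "commands": [1,0,0.002,0,0,1,0,0.002,0,0,1,0,0.002,0,0,1,0,0.002,0,0]
}}

```text
t: 11.03
tool_pos: [0.4784, 0.0441, 0.0425]
orientation: [-2.039, 2.39, 0.0]
force: [1.7, -0.9, -1.8]
opening: 0.0001
```

```bash
python3 st.py
```

```text
11.0333 [0.4784 0.0441 0.0425] [[-0.158, -0.988, -0.0], [-0.988, 0.158, 0.0], [-0.0, 0.0, -1.0]] [ 1.69702686 -0.92546936 -1.7555043 ] 0.000141850649191882
empty tcp rel lip along ex,ey,z -0.0173 0.1345 -0.0235
emptyhome tcp rel lip along ex,ey,z -0.092 0.1347 -0.0235
th tcp rel lip along ex,ey,z -0.0917 0.0002 -0.0235
```

Emit:
{"fn": "jog_arm", "kwargs": {
  "commands": [1,0,0.002,0,0,1,0,0.002,0,0]
}}

```text
t: 11.2
tool_pos: [0.4759, 0.0445, 0.0428]
orientation: [-2.038, 2.388, -0.003]
force: [16.0, -2.6, -13.2]
opening: 0.0003
```

Emit:
{"fn": "jog_arm", "kwargs": {
  "commands": [1,0,0.0015,0,0,1,0,0.0015,0,0]
}}

```text
t: 11.37
tool_pos: [0.4759, 0.0445, 0.0434]
orientation: [-2.035, 2.385, -0.011]
force: [29.4, -4.7, -24.0]
opening: 0.0005
```

Emit:
{"fn": "jog_arm", "kwargs": {
  "commands": [1,0,0.001,0,0,1,0,0.001,0,0]
}}

```text
t: 11.53
tool_pos: [0.4759, 0.0445, 0.0436]
orientation: [-2.032, 2.383, -0.015]
force: [36.4, -5.2, -28.3]
opening: 0.0005
```

The force rises sharply at the stop. I'll ease forward off the lip and rise straight up out of the well.

Emit:
{"fn": "jog_arm", "kwargs": {
  "commands": [1,0,-0.008,0,0,1,0,-0.008,0,0,1,0,-0.006,0,0,1,0,0,0,0,1,0,0,-0.02,0,1,0,0,-0.03,0,1,0,0,-0.035,0,1,0,0,-0.035,0,1,0,0,-0.035,0,1,0,0.03,-0.03,0,1,0,0.04,0,0,1,0,0.04,0,0,1,0,0,0,0,1,0,0,0,0]
}}

```text
t: 12.7
tool_pos: [0.3819, 0.0596, 0.2274]
orientation: [-2.039, 2.388, -0.002]
force: [1.2, -0.9, 0.5]
opening: 0.0006
```

```bash
python3 - <<'E'
exec(open('st.py').read())
p=robot.read_camera('wrist');cv2.imwrite('pics/w4.png',p['img'])
p=robot.read_camera('side');cv2.imwrite('pics/s4.png',cv2.resize(p['img'][170:340,250:450],None,fx=4,fy=3.5,interpolation=2))
p=robot.read_camera('scene');cv2.imwrite('pics/c4.png',cv2.resize(p['img'][150:310,220:420],None,fx=4,fy=3.6,interpolation=2))
E
```

```text
12.7 [0.3819 0.0596 0.2274] [[-0.157, -0.988, 0.002], [-0.988, 0.157, 0.0], [-0.001, -0.002, -1.0]] [ 1.17179406 -0.9222474   0.52463242] 0.0006344353677824145
empty tcp rel lip along ex,ey,z -0.115 0.1352 0.1614
emptyhome tcp rel lip along ex,ey,z -0.1897 0.1354 0.1614
th tcp rel lip along ex,ey,z -0.1894 0.0009 0.1614
```

View pics/w4.png

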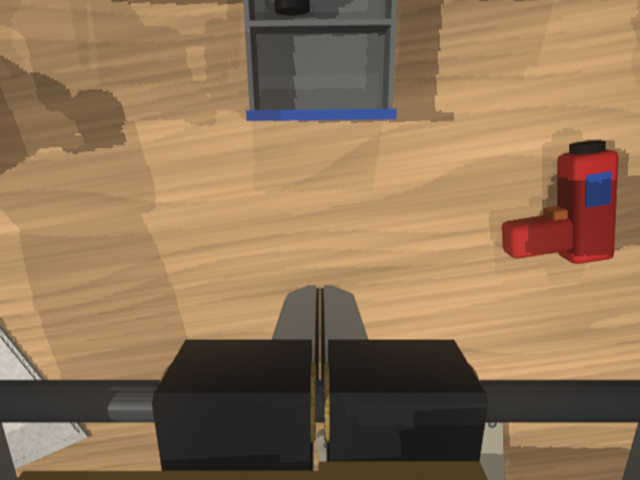

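View pics/s4.png

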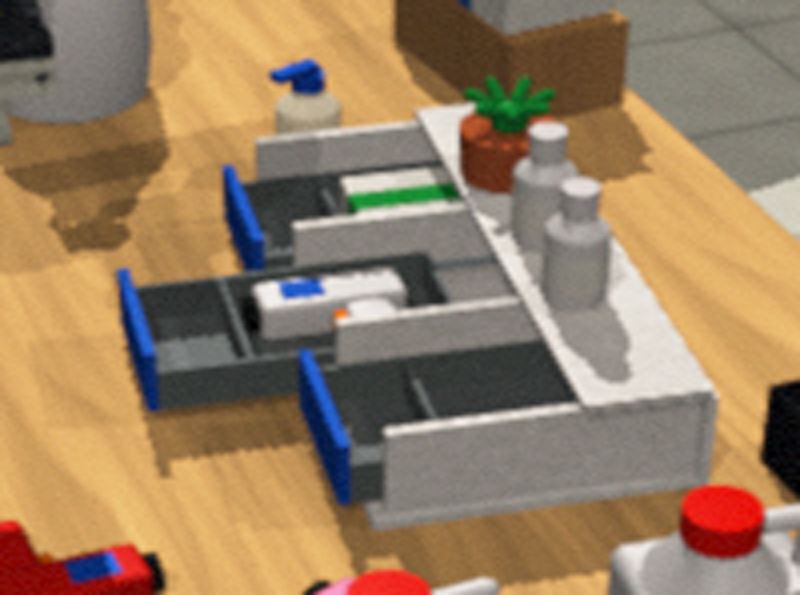

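View pics/c4.png

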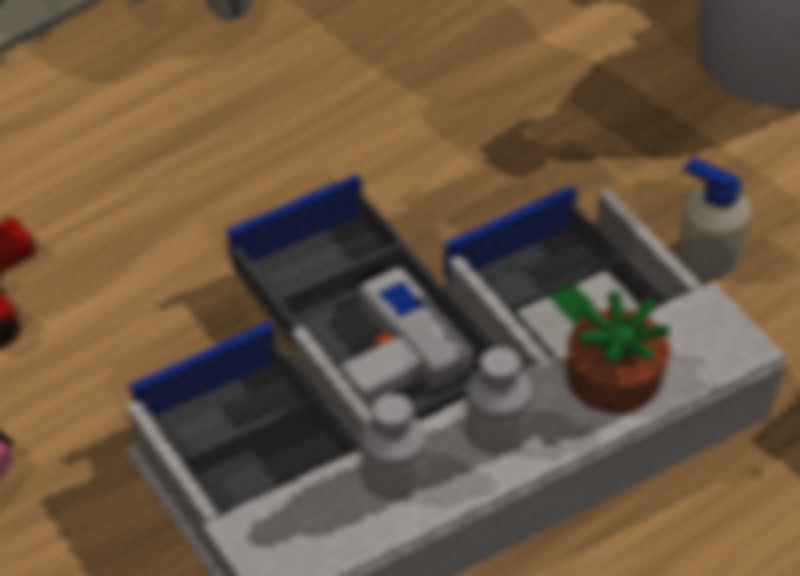

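The thermometer tray stands open with the thermometer still in it, and the empty and mask trays are shut. One numeric check, then I hand in.

```bash
python3 - <<'E'
exec(open('st.py').read())
p=robot.read_camera('scene')
S=lambda a,b:(220+a/4,150+b/3.6)
m=lambda a,b:(atz(p,*S(*a),.066)+atz(p,*S(*b),.066))/2
t=m((232,233),(358,180));e=m((133,389),(272,328));k=m((447,252),(575,194))
print('th',t.round(4),'em',e.round(4),'ma',k.round(4),'slide th',-(t-(e+k)/2)@ex, 'em vs masks',(e-k)@ex)
print(robot.close_job())
E
```

```text
12.85 [0.384  0.0591 0.2272] [[-0.158, -0.988, 0.0], [-0.988, 0.158, 0.0], [-0.0, -0.0, -1.0]] [ 0.46298722  0.05536717 -0.16437821] 0.0006139029862228111
empty tcp rel lip along ex,ey,z -0.113 0.1351 0.1612
emptyhome tcp rel lip along ex,ey,z -0.1877 0.1353 0.1612
th tcp rel lip along ex,ey,z -0.1873 0.0008 0.1612
th [0.4689 0.0444 0.066 ] em [ 0.5484 -0.1036  0.066 ] ma [0.5898 0.16   0.066 ] slide th 0.1014622506440219 em vs masks -0.0010678182212196744
the job is handed in; nothing more can be done
None
```

The job is done and handed in at about 13 s of the 51 s allowed. I pushed the empty right-hand tray home first, then drew the middle thermometer tray out to its stop.

- **Empty tray:** I pushed it home with closed fingertips on its outer face until the force rose to about 21 N at the stop. In the last picture its lip is level with the shut mask tray's to about 1 mm.
- **Thermometer tray:** I lowered the closed fingers into the finger well behind the lip, without pinching it, and drew the tray out until the force rose sharply. The reading reached about 46 N in total (36 N along the pull and 28 N downward). The camera puts its slide at about 101 mm against the 100 mm stop, which is within calibration error.
- **Everything else:** The mask tray stayed shut, the thermometer still lies in its tray, and the bottles, plant, gel bottle and look-alikes visible in the last pictures looked unmoved. I did not re-measure the jugs or the sprayer. The arm ended clear of everything with no contact force.

No check failed. My wrist and scene camera estimates of the lip positions differed by up to about 6 mm, so I used contact force to find both stops.

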